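Free the angle fence and lay the blank on its outline

TASK

Set up the angle jig for a cut: pull up the sprung index plunger by its T-bar and twist it counter-clockwise until it drops into its rest notch and stays up by itself, then swing the freed fence all the way away from you against its end stop, and lay the longer wooden blank flat on its drawn outline on the base plate. Let go of everything, and leave the short offcut and the steel block on the plate where they are.

Things in the scene. Friction and masses are not known exactly. Their poses are not given: they have to be found in the camera images.
- jig: Fixed jig. Its base plate is bare aluminium, 240 (x) x 390 (y) x 12 mm thick, top at z = 12 mm. Origin on the table, axes parallel to the plate's edges, z up; the plate spans x -120..120 and y -235..155 mm from the origin. In this frame the fence pivot is at (60, 125) mm and the plunger axis at (-47.7, -171) mm.
- tbar (a point): Centre of the plunger's black T-bar, 98 mm above the plate when engaged. The bar is 70 long x 16 wide x 18 mm high; x axis along the bar, z up; it moves with the plunger. A steel shaft 11 mm thick is under its middle, with the 48 mm wide castellated steel collar below; 26 mm are free between the bar's underside and the collar's rim when engaged, and more when lifted. A dog (a cross key 7 mm wide) under the bar's +x end rides in the collar.
- pull (a joint): Lift of the index plunger in m: 0 = engaged (pin in the fence's lug, fence locked). Spring force 5 N at 0, growing 0.3 N per mm. The dog must be lifted 19 mm to clear the rim of the collar; hard stop at 24 mm. Parked home in the rest notch (5 mm deep) it reads 14 mm; left on the rim it reads 19 mm and is not parked.
- twist (a joint): Turn of the T-bar in rad, 0 = engaged, positive counter-clockwise from above, range -0.06 to 1.45. It can turn only while lifted over 19 mm. The rest notch is somewhere between 0.84 and 1.26 rad; it differs each time and has to be found by feel: turned along the rim under its spring, the dog drops 5 mm into the notch and the bar then resists further turning (notch play about 0.08 rad either way). The bar keeps whatever turn it is left at on the rim.
- fence (a joint): Swing of the fence about its upright pivot in rad: 0 = locked start, grows counter-clockwise from above (its free end moves away from the robot) to the end stop at 0.80. Drag about 0.25 N m; it stays where it is left and cannot move while the pin is engaged.
- fence_push (a point): Point on the middle line of the fence, 200 mm from its pivot and 33 mm above the table. The fence is an aluminium bar 30 mm wide, 14 to 52 mm above the table, reaching 272 mm from the pivot, with a thin steel lug beyond that the plunger locks; x axis along the fence away from the pivot, +y axis in the direction of its swing. Free space lies on the -y side, where it can be pushed.
- outline: Black rectangle drawn on the plate (154 x 49 mm), partly under the fence at the start. Origin at its centre on the plate's top, x along its length, z up. It is parallel to the fence at the end stop, with 32 mm between it and the fence.
- blank: Loose plain wooden blank, 150 x 45 x 30 mm high, about 0.13 kg, on the table left or right of the jig. Origin at the centre of its underside, x along its length.
- offcut: Bystander: loose wooden offcut of the same section, 95 x 45 x 30 mm, on the table at the other side. Origin at the centre of its underside, x along its length.
- block: Bystander: loose steel setting block 60 x 30 x 25 mm standing on the plate's near left part. Origin at the centre of its underside.
There are look-alikes about, which are no part of the job. Leave any blue look-alike of the blank alone.

How it is judged:
By the outcome, as a careful person would: the job done as asked, in the order asked, and still so for the second after the job is handed in, with the robot touching nothing.
It also fails if it takes over 72 s, if anything falls off the work surface, if the arm or the gripper's body presses on something with over 40 N, if the wrist force passes 120 N, or if a joint passes its speed limit or range.

ROBOT

A 6-joint arm with a two-finger parallel gripper is mounted at the origin on the work surface. World frame = base frame: x ahead of the robot, y to its left, z up, the work surface at z = 0. Lengths are in m, angles in rad, forces in N, time in s.
With the tool pointing down it reaches from about 0.35 to 1 m from the base axis. Payload 7.1 kg.
Tool frame: the origin (TCP) lies at the very end of the fingers, on their centre line; the grasp point (between the pads) lies robot.tcp_to_grasp behind it (robot.tcp_to_grasp is the distance from the TCP to the grasp point, in m); z points along the fingers, y is the line along which they close (so a half turn about z gives the same grasp; the last joint's range is limited). The gripper opens to 85 mm and grips with 20 to 120 N. Pads are 22 mm wide; open, the fingers measure 114 mm over their backs; the gripper's body (76 mm by 85 mm) begins 54 mm behind the grasp point. The pads swing forward as they close: fully open they stand 13 mm farther back than shut.
Start: joints at [-1.136, 0.423, 1.63, -0, 1.089, -0.019], TCP at [0.274, -0.562, 0.231] pointing down, gripper open.
Joint ranges: [-3, 3], [-0.9, 2.11], [0.09, 2.58], [-1.31, 4.45], [0.11, 2.69], [-2.54, 2.54]. Speed limits (rad/s): [2.39, 2.39, 3.01, 3.14, 3.14, 3.14].

INTERFACE

Orientations are given as a unit quaternion [x, y, z, w].
In Python, from bench import robot gives the robot as it stands.
- The arm moves only by the tool arm_command, never from a script. Its argument "rows" is a list of rows, each a list of 4 numbers: the shift along the world's x, y, z scaled (see below), then the turn about the world's z scaled (see below). In form: [[dx, dy, dz, spin], ...]. A call has 1 to 5 rows; each row is the pose to reach, as a shift and turn from the pose commanded when the call began, turning the shorter way round; what a row does not reach only later rows make up. The controller multiplies each number of a shift by 0.5 m and each number of a turn by pi rad. A row lasts 1/12 s, in which the tool goes at most 41.7 mm and 7.16 degrees, less where a joint would pass 70% of its speed; a pose out of reach is approached as far as the arm can. A call with a number of a shift or a turn outside -1 to 1 is refused whole. A call with a gripper value outside its range is refused whole. "hand" is the opening, from 0 (shut) to 1 (fully open), set as the call begins (left out, the last holds). The fingers move at their own pace and stop on an object; "force" is the grip in N (left out, the last holds). Time passes only in rows, so rows that repeat a pose let the fingers close. It gives the time, the measured TCP pose, the force, the opening and the grip force at its end, in the units of the state.
- robot.read_state(): the state, without advancing time (a new reading comes with each control period).
- robot.get_image(name): name is "scene" or "top" or "wrist"; returns the picture (480x640x3 uint8, red, green, blue); there is no depth.
- robot.camera_params(name): a dict with "fx", "fy", "cx", "cy" (pixels), "R" (3x3) and "t" (3): a world point X has camera coordinates R X + t. Camera axes: x right, y down, z forward; pixel columns grow to the right and rows downward; lengths in m; the calibration is good to about 2 mm. A picture is of the moment at which its call begins: read the wrist's pose just before it. camera_params takes no time and is no camera call; for the wrist camera it gives the pose at the moment of the call.
- robot.close_job(): hands the job in; it is judged then, once.
Trained networks look in the newest picture that a camera, given by its name, has taken for a name from the list of things; names that differ only in an ending like _2 or _b are one class to them, and where a whole thing is asked for, a point or a joint stands for the part that bears it (a point fixed in the world has none). Each returns a list of dicts, best first, with "confidence" (0 to 1); they miss things now and then, are a little off and sometimes report something else, mostly with a low value. They report only what shows in the picture. A call takes as long as a camera call. They do not tell look-alikes from the thing itself.
- robot.spot_in(label, camera): "point" ([row, column] in pixels, amid what is visible of it).
The state is a dict: "t": time; "joint_positions": joint angles; "joint_velocities": joint speeds; "effort": joint torques, N m; "tcp_pos": TCP position; "ee_rot": TCP orientation; "wrist_force": force on the tool from outside, world axes, zero at the start; "moment": the same for the moment, N m; "opening": finger opening in m; "grip_force": force on a finger pad.
Only numpy, scipy, OpenCV 4.12 (cv2) and the standard library are available. Lean on these libraries where they do the work, as an engineer would, in place of code of your own. Each camera call takes 0.05 s, during which the arm holds its last target. There are 200 camera calls.

## Working session

There is one attempt and no reset: what is moved stays moved. The work goes in short steps, Python scripts to look and compute and a tool call to move; the robot and the scene stay as the last step left them, time stands still between calls to the robot, and variables do not carry over. Pictures are saved under pics/ and viewed, at most 10 in all, crops included, and the job is handed in when it is done.

Besides the shell and the picture viewer there is one more tool, called after "Request:" as name(argument=value, ...) on one line, values as JSON. arm_command: Moves the arm, as the interface text tells. Its arguments: {"type":"object","properties":{"rows":{"type":"array"},"hand":{"type":"number"},"force":{"type":"number"}},"required":["rows"]}

```bash
mkdir -p pics; ls; python3 - <<'E'
from bench import robot
import cv2,numpy as np
s=robot.read_state();print({k:np.round(v,3).tolist() for k,v in s.items()},robot.tcp_to_grasp)
for c in("top","scene"):
    im=robot.get_image(c);cv2.imwrite(f"pics/{c}0.png",im[:,:,::-1])
    p=robot.camera_params(c);print(c,{k:np.round(v,3).tolist() for k,v in p.items()})
for l in("jig","tbar","fence_push","outline","blank","offcut","block"):
    print(l,[(np.round(d["point"]).tolist(),round(d["confidence"],2)) for d in robot.spot_in(l,"top")])
E
```

```text
pics
{'t': 0.0, 'joint_positions': [-1.136, 0.424, 1.631, 0.0, 1.089, -0.019], 'joint_velocities': [-0.0, -0.001, 0.0, 0.001, 0.001, 0.001], 'effort': [-0.001, -55.74, -28.174, -0.0, 0.007, 0.0], 'tcp_pos': [0.274, -0.561, 0.231], 'ee_rot': [0.974, 0.225, -0.0, -0.001], 'wrist_force': [0.633, 0.184, 0.421], 'moment': [0.039, 0.007, 0.015], 'grip_force': 0.0, 'opening': 0.086} 0.0187
top {'fx': 516.447, 'fy': 516.447, 'cx': 326.273, 'cy': 240.003, 'R': [[0.027, -0.999, -0.018], [-0.986, -0.024, -0.164], [0.164, 0.022, -0.986]], 't': [-0.06, 0.569, 1.123]}
scene {'fx': 500.136, 'fy': 500.136, 'cx': 320.38, 'cy': 234.41, 'R': [[0.059, 0.998, 0.024], [0.564, -0.014, -0.826], [-0.824, 0.062, -0.564]], 't': [0.027, -0.217, 1.613]}
jig [([259.0, 281.0], 0.64)]
tbar [([293.0, 328.0], 0.63)]
fence_push [([251.0, 264.0], 0.73)]
outline [([250.0, 283.0], 0.46)]
blank [([151.0, 384.0], 0.9), ([363.0, 493.0], 0.75), ([256.0, 451.0], 0.72), ([269.0, 538.0], 0.69)]
offcut [([248.0, 125.0], 0.58)]
block [([283.0, 213.0], 0.66), ([248.0, 127.0], 0.62)]
```

View pics/top0.png

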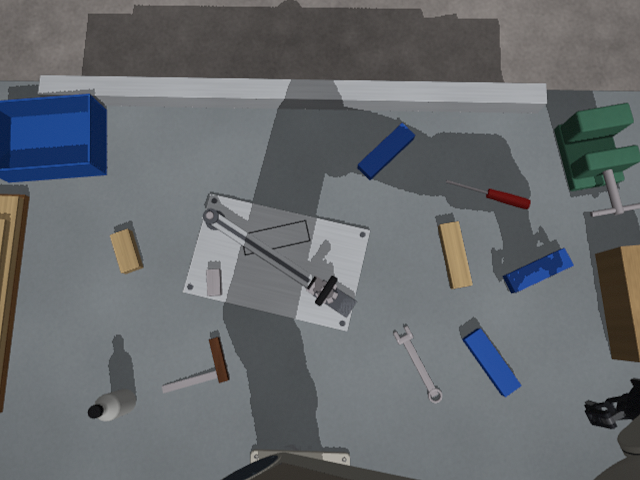

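View pics/scene0.png

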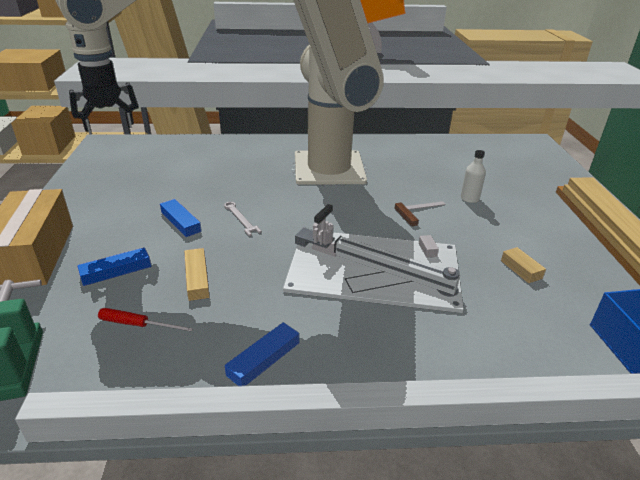

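Top view, as (column, row). The plate corners are near (210,193), (369,231), (348,330) and (184,292). The pivot is at (210,216), the T-bar at (326,291) and the steel block at (213,279).
Possible blanks:
- Plain wood, long, at (455,254): this is my choice.
- Plain wood, short, at (125,251): the offcut.
- Blue look-alikes at (386,151), (538,270) and (491,361).

I'll check the choice and the corners in a close crop.

```bash
python3 - <<'E'
import cv2
im=cv2.imread("pics/top0.png")
cv2.imwrite("pics/c1.png",cv2.resize(im[185:335,175:375],None,fx=4,fy=4,interpolation=cv2.INTER_CUBIC))
cv2.imwrite("pics/c2.png",cv2.resize(im[210:300,425:485],None,fx=6,fy=6,interpolation=cv2.INTER_CUBIC))
E
```

```text
(no output)
```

View pics/c1.png

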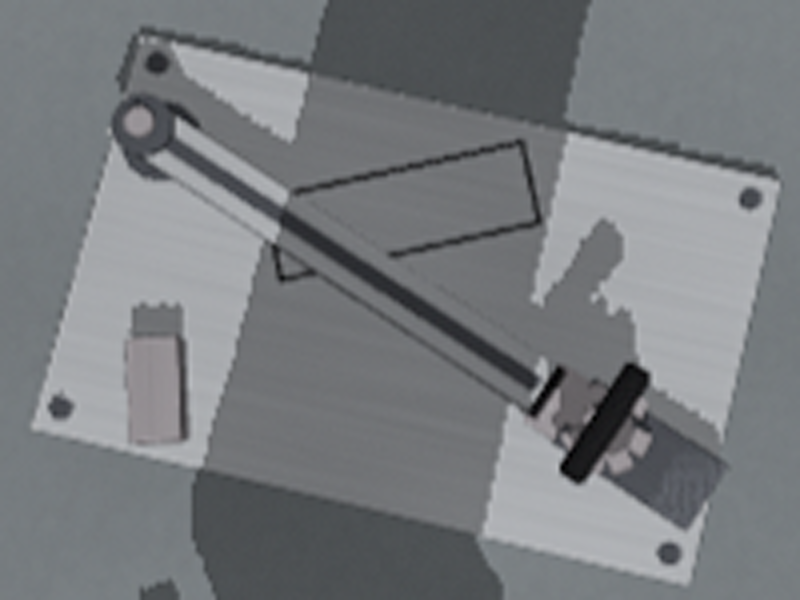

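View pics/c2.png

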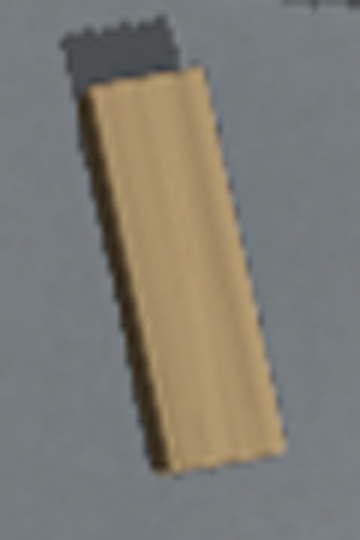

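Crop 1 shows the plate with its four corners, the outline's right corners and its lower left corner, and the T-bar ends at crop (635,370) and (575,475). Crop 2 confirms a plain wooden long blank, with its top-face corners clear.

```bash
cat > h.py <<'E'
import numpy as np
from bench import robot
def w(cam,uv,z,p=None):
    p=p or robot.camera_params(cam);R=np.array(p["R"]);t=np.array(p["t"])
    d=R.T@np.array([(uv[0]-p["cx"])/p["fx"],(uv[1]-p["cy"])/p["fy"],1]);c=-R.T@t
    return (c+d*(z-c[2])/d[2])[:2]
def fit(A,B):  # rigid 2D A->B
    A=np.array(A,float);B=np.array(B);a=A-A.mean(0);b=B-B.mean(0)
    th=np.arctan2((a[:,0]*b[:,1]-a[:,1]*b[:,0]).sum(),(a*b).sum())
    R=np.array([[np.cos(th),-np.sin(th)],[np.sin(th),np.cos(th)]]);t=B.mean(0)-R@A.mean(0)
    return th,t,np.abs(A@R.T+t-B).max(),lambda q:R@np.array(q)+t
E
python3 - <<'E'
from h import *
c1=lambda q:((q[0]+.5)/4-.5+175,(q[1]+.5)/4-.5+185)
c2=lambda q:((q[0]+.5)/6-.5+425,(q[1]+.5)/6-.5+210)
P=[w("top",c1(q),.012) for q in[(140,35),(778,180),(690,583),(33,430)]]
th,t,e,f=fit([(.12,.155),(.12,-.235),(-.12,-.235),(-.12,.155)],P);print("jig",th,t,e)
piv=f((.06,.125));pl=f((-.0477,-.171));print("pivot",piv,"plunger",pl,"fence dir",np.degrees(np.arctan2(*(pl-piv)[::-1])))
print("pivot seen",w("top",c1((140,121)),.055))
T=[w("top",c1(q),.119) for q in[(635,370),(575,475)]];d=T[0]-T[1];print("tbar",np.mean(T,0),np.linalg.norm(d),np.arctan2(d[1],d[0]))
O=[w("top",c1(q),.012) for q in[(522,141),(540,221),(284,280)]];print("outl",O)
# local x along length, toward right (-y world)
th,t,e,_=fit([(.077,.0245),(.077,-.0245),(-.077,-.0245)],O);print("outline",th,t,e)
fa=np.arctan2(*(pl-piv)[::-1])+.8;print("fence end dir",fa,"perp gap",(np.array([-np.sin(fa),np.cos(fa)])@(t-piv)))
B=[w("top",c2(q),.030) for q in[(88,85),(203,68),(285,452),(167,472)]]
print("blank",*fit([(.075,.0225),(.075,-.0225),(-.075,-.0225),(-.075,.0225)],B)[:3])
print("block",w("top",c1((157,387)),.037))
E
```

```text
jig -0.20012963076849516 [0.5336079  0.10847221] 0.0016418149727723819
pivot [0.6172599  0.21904952] plunger [ 0.45286577 -0.04963219] fence dir -121.460568272355
pivot seen [0.62091997 0.22150406]
tbar [ 0.45247894 -0.04913246] 0.06300771772018172 -0.49327735662627376
outl [array([0.62323674, 0.0064053 ]), array([ 0.57587187, -0.00572136]), array([0.53746645, 0.14224211])]
outline -1.3163955051677418 [0.58030275 0.07453785] 0.0006516339512576685
fence end dir -1.3198868276959554 perp gap -0.07167999813628294
blank 0.1901467760240908 [ 0.54806066 -0.33997951] 0.0005901712210293342
block [0.47135322 0.20654782]
```

Request:
arm_command(rows=[[0.12,0.34,0,-0.105],[0.12,0.34,0,-0.105],[0.12,0.34,0,-0.105],[0.12,0.34,0,-0.105],[0.12,0.34,0,-0.105]], hand=0.6, force=60)

```text
t: 0.87
tcp_pos: [0.3343, -0.3871, 0.231]
ee_rot: [0.998, 0.063, -0.0, -0.001]
wrist_force: [-0.8, -0.4, 0.2]
opening: 0.0513
grip_force: 0.0
```

Request:
arm_command(rows=[[0.12,0.34,0,-0.105],[0.12,0.34,0,-0.105],[0.12,0.34,0,-0.105],[0.12,0.34,0,-0.105],[0.12,0.34,0,-0.105]])

```text
t: 1.28
tcp_pos: [0.3945, -0.2186, 0.2315]
ee_rot: [0.995, -0.102, 0.0, -0.0]
wrist_force: [-0.2, 0.3, 0.0]
opening: 0.0512
grip_force: 0.0
```

Request:
arm_command(rows=[[0.12,0.34,0,-0.105],[0.12,0.34,0,-0.105],[0.12,0.34,0,-0.105],[0.12,0.34,0,-0.105],[0.12,0.34,0,-0.105]])

```text
t: 1.7
tcp_pos: [0.4548, -0.0496, 0.2317]
ee_rot: [0.964, -0.265, 0.001, -0.0]
wrist_force: [1.4, -0.1, 0.0]
opening: 0.0514
grip_force: 0.0
```

```bash
python3 - <<'E'
from h import *
import cv2
p=robot.camera_params("wrist");im=robot.get_image("wrist");cv2.imwrite("pics/w1.png",im[:,:,::-1])
print(robot.read_state()["tcp_pos"],p)
print([(d["point"],d["confidence"],w("wrist",d["point"][::-1],.119,p)) for d in robot.spot_in("tbar","wrist")])
E
```

```text
[ 0.45638842 -0.04607647  0.23184924] {'fx': 365.3359882426246, 'fy': 365.3359882426246, 'cx': 321.0822087944923, 'cy': 241.4263815672622, 'R': array([[-5.11471383e-01, -8.59300085e-01,  6.22670747e-04],
       [-8.18052252e-01,  4.87141461e-01,  3.05751059e-01],
       [-2.63035240e-01,  1.55873540e-01, -9.52111287e-01]]), 't': array([0.18917837, 0.35644684, 0.50578718])}
[([232.5, 321.6], 0.93, array([ 0.45700123, -0.05221104])), ([232.9, 321.7], 0.3, array([ 0.45670509, -0.05211909]))]
```

View pics/w1.png

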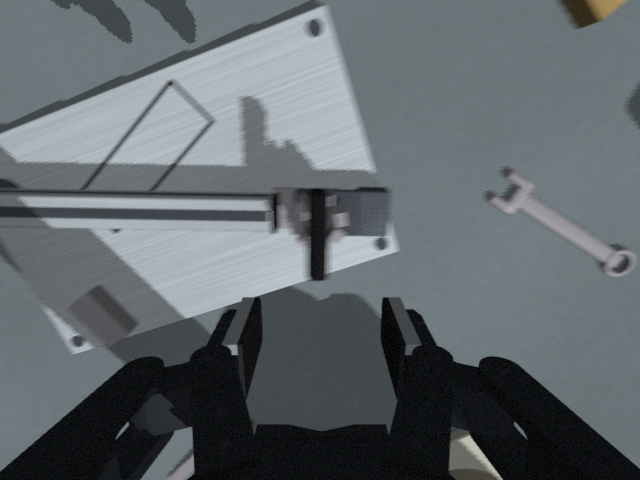

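The wrist view shows the bar upright at (318,235), centred between the fingers and aligned with them. Lowering onto it.

Request:
arm_command(rows=[[0,0,-0.06,0],[0,0,-0.13,0],[0,0,-0.2,0],[0,0,-0.25,0],[0,0,-0.28,0]])

```text
t: 2.22
tcp_pos: [0.4524, -0.0522, 0.0888]
ee_rot: [0.964, -0.265, -0.002, 0.0]
wrist_force: [-0.2, -0.0, -0.2]
opening: 0.051
grip_force: 0.0
```

Request:
arm_command(rows=[[0,0,0,0],[0,0,0,0],[0,0,0,0]])

```text
t: 2.47
tcp_pos: [0.4548, -0.0523, 0.0922]
ee_rot: [0.964, -0.265, 0.001, -0.0]
wrist_force: [-0.8, -1.4, 0.8]
opening: 0.0515
grip_force: 0.0
```

Request:
arm_command(rows=[[-0.003,0.004,0,0],[-0.003,0.004,0,0],[-0.003,0.004,0,0],[-0.003,0.004,0,0],[-0.003,0.004,0,0]], hand=0, force=70)

```text
t: 2.88
tcp_pos: [0.4535, -0.0494, 0.0925]
ee_rot: [0.964, -0.265, 0.001, -0.0]
wrist_force: [0.0, 3.8, 8.0]
opening: 0.0148
grip_force: 68.3
```

Request:
arm_command(rows=[[0,0,0,0],[0,0,0,0],[0,0,0,0]])

```text
t: 3.13
tcp_pos: [0.4535, -0.0494, 0.0925]
ee_rot: [0.964, -0.265, 0.001, -0.0]
wrist_force: [-0.8, 3.8, 7.2]
opening: 0.0151
grip_force: 68.3
```

Request:
arm_command(rows=[[0,0,0.012,0],[0,0,0.024,0],[0,0,0.036,0],[0,0,0.043,0],[0,0,0.043,0]])

```text
t: 3.55
tcp_pos: [0.4531, -0.0494, 0.1135]
ee_rot: [0.964, -0.265, 0.001, -0.0]
wrist_force: [4.6, 3.9, -12.0]
opening: 0.015
grip_force: 68.2
```

Request:
arm_command(rows=[[0,0,0,0],[0,0,0,0]])

```text
t: 3.72
tcp_pos: [0.4531, -0.0494, 0.113]
ee_rot: [0.964, -0.265, 0.001, -0.0]
wrist_force: [4.7, 4.4, -12.1]
opening: 0.0148
grip_force: 68.2
```

Request:
arm_command(rows=[[0,0,0.002,0.0],[0,0,0.002,0.03],[0,0,0.002,0.06],[0,0,0.002,0.09],[0,0,0.002,0.12]])

```text
t: 4.13
tcp_pos: [0.453, -0.0495, 0.1138]
ee_rot: [0.997, -0.077, 0.001, -0.0]
wrist_force: [5.0, 1.9, -12.6]
opening: 0.015
grip_force: 68.3
```

Request:
arm_command(rows=[[0,0,0,0.03],[0,0,0,0.06],[0,0,0,0.09],[0,0,0,0.12],[0,0,0,0.12]])

```text
t: 4.55
tcp_pos: [0.453, -0.0496, 0.1138]
ee_rot: [0.994, 0.111, 0.001, 0.0]
wrist_force: [5.0, 1.1, -11.7]
opening: 0.0149
grip_force: 68.3
```

Request:
arm_command(rows=[[0,0,-0.003,0.0],[0,0,-0.006,0.0],[0,0,-0.006,0.0]])

```text
t: 4.8
tcp_pos: [0.453, -0.0497, 0.1113]
ee_rot: [0.994, 0.108, 0.001, 0.0]
wrist_force: [3.4, 2.2, -1.3]
opening: 0.0145
grip_force: 70.0
```

Request:
arm_command(rows=[[0,0,-0.003,0.0],[0,0,-0.003,0.0]])

```text
t: 4.97
tcp_pos: [0.4531, -0.0498, 0.1109]
ee_rot: [0.994, 0.108, 0.001, 0.0]
wrist_force: [-2.5, 2.6, 15.4]
opening: 0.0147
grip_force: 72.5
```

Request:
arm_command(rows=[[0,0,-0.001,0.01],[0,0,-0.001,0.02],[0,0,-0.001,0.03],[0,0,-0.001,0.03]])

```text
t: 5.3
tcp_pos: [0.4534, -0.0502, 0.1107]
ee_rot: [0.988, 0.156, 0.001, 0.001]
wrist_force: [-4.0, 6.6, 17.5]
opening: 0.0147
grip_force: 72.3
```

Request:
arm_command(rows=[[0,0,0,0.01],[0,0,0,0.02],[0,0,0,0.02]])

```text
t: 5.55
tcp_pos: [0.4533, -0.0499, 0.1102]
ee_rot: [0.982, 0.187, 0.001, 0.0]
wrist_force: [-2.2, 6.3, 11.0]
opening: 0.0148
grip_force: 71.4
```

Request:
arm_command(rows=[[0,0,0,0.01],[0,0,0,0.02],[0,0,0,0.02]])

```text
t: 5.8
tcp_pos: [0.453, -0.0498, 0.1089]
ee_rot: [0.976, 0.217, 0.001, 0.0]
wrist_force: [5.4, 1.7, -9.8]
opening: 0.0146
grip_force: 69.5
```

```bash
python3 -c "
from bench import robot
s=robot.read_state();print(s['tcp_pos'],s['wrist_force'],s['moment'])"
```

```text
[ 0.45301078 -0.04975508  0.10889112] [ 5.40392099  1.73684159 -9.83994105] [ 0.34507478 -1.01385457  0.04663394]
```

The dog has dropped off the rim at about 0.97 rad. Lowering into the notch.

Request:
arm_command(rows=[[0,0,-0.004,0.0],[0,0,-0.007,0.0],[0,0,-0.007,0.0]])

```text
t: 6.05
tcp_pos: [0.4531, -0.0498, 0.1063]
ee_rot: [0.976, 0.217, 0.0, 0.0]
wrist_force: [0.6, 1.7, 8.3]
opening: 0.0145
grip_force: 72.3
```

Request:
arm_command(rows=[[0,0,0,0.015],[0,0,0,0.015],[0,0,0,0.015]])

```text
t: 6.3
tcp_pos: [0.4532, -0.0498, 0.1064]
ee_rot: [0.971, 0.24, 0.001, 0.0]
wrist_force: [0.6, 3.1, 7.9]
opening: 0.0147
grip_force: 72.1
```

```bash
python3 -c "
from bench import robot
s=robot.read_state();print(s['tcp_pos'],s['wrist_force'],s['moment'])"
```

```text
[ 0.45318918 -0.04975018  0.10635654] [0.5922193  3.05500818 7.89875617] [ 0.43356732 -0.28792243  0.14826359]
```

It bottomed 4.9 mm below the rim, so the dog is home. Letting go and rising.

Request:
arm_command(rows=[[0,0,0.0,0.0],[0,0,0,0.0],[0,0,0,0.0],[0,0,0,0.0]], hand=0.6)

```text
t: 6.63
tcp_pos: [0.4521, -0.0498, 0.1052]
ee_rot: [0.971, 0.24, -0.0, -0.0]
wrist_force: [-0.5, -0.0, 0.5]
opening: 0.0512
grip_force: 0.0
```

Request:
arm_command(rows=[[0,0,0.06,0],[0,0,0.12,0],[0,0,0.18,0],[0,0,0.24,0],[0,0,0.24,0]])

```text
t: 7.05
tcp_pos: [0.4554, -0.0502, 0.2303]
ee_rot: [0.971, 0.24, 0.004, 0.002]
wrist_force: [1.5, -0.5, -0.6]
opening: 0.0513
grip_force: 0.0
```

```bash
python3 - <<'E'
from h import *
import cv2
im=robot.get_image("wrist");cv2.imwrite("pics/w2.png",im[:,:,::-1])
s=robot.read_state();print(s["tcp_pos"],s["ee_rot"],s["t"])
piv=np.array([.6173,.219])
for a in(-2.12,-1.72,-1.32):
    d=np.array([np.cos(a),np.sin(a)]);n=np.array([-d[1],d[0]])
    for o in(.05,.03):print(a,o,piv+.16*d-o*n)
E
```

```text
[ 0.45429327 -0.05005068  0.2280547 ] [0.97073613 0.24013001 0.00275491 0.00116274] 7.1
-2.12 0.05 [0.49113167 0.10862993]
-2.12 0.03 [0.50819048 0.09818977]
-1.72 0.05 [0.5440714  0.06821017]
-1.72 0.03 [0.56384919 0.06523716]
-1.32 0.05 [0.60857232 0.05159681]
-1.32 0.03 [0.62794662 0.05656032]
```

View pics/w2.png

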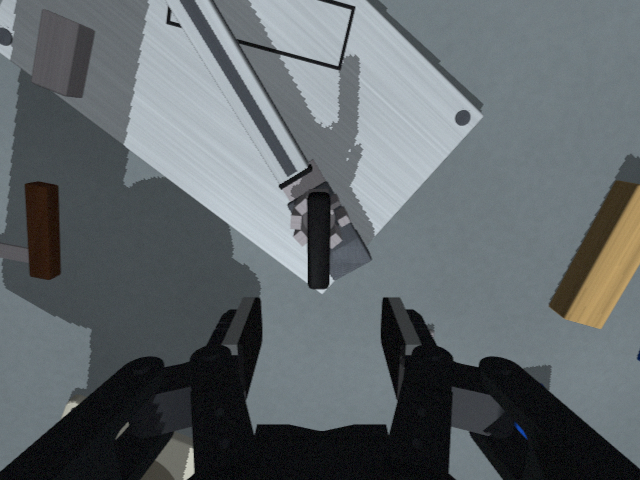

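The bar stays turned and raised at (318,240). Now to the fence with shut fingers.

Request:
arm_command(rows=[[0.02,0.08,0,0.03],[0.04,0.16,0,0.07],[0.05,0.24,0,0.11],[0.06,0.33,0,0.15],[0.06,0.33,0,0.17]], hand=0)

```text
t: 7.52
tcp_pos: [0.4825, 0.1203, 0.2242]
ee_rot: [0.871, 0.492, -0.0, -0.001]
wrist_force: [-0.3, 0.2, -0.1]
opening: 0.0002
grip_force: 0.0
```

Request:
arm_command(rows=[[0,0,-0.05,0],[0,0,-0.12,0],[0,0,-0.2,0],[0,0,-0.28,0],[0,0,-0.32,0]])

```text
t: 7.93
tcp_pos: [0.4789, 0.1146, 0.0605]
ee_rot: [0.873, 0.488, -0.003, -0.001]
wrist_force: [-1.7, -1.0, -0.6]
opening: 0.0002
grip_force: 0.0
```

Request:
arm_command(rows=[[0,0,-0.04,0],[0,0,-0.07,0],[0,0,-0.07,0]])

```text
t: 8.18
tcp_pos: [0.4792, 0.1145, 0.0265]
ee_rot: [0.873, 0.488, -0.004, -0.001]
wrist_force: [-0.4, 0.2, 0.6]
opening: 0.0001
grip_force: 0.0
```

Request:
arm_command(rows=[[0.03,-0.018,0,0],[0.052,-0.033,0,0],[0.078,-0.052,0,0.03],[0.104,-0.071,0,0.064],[0.134,-0.086,0,0.095]])

```text
t: 8.6
tcp_pos: [0.5485, 0.0713, 0.0304]
ee_rot: [0.789, 0.614, -0.001, -0.001]
wrist_force: [-4.2, 0.4, -0.4]
opening: 0.0002
grip_force: 1.8
```

Request:
arm_command(rows=[[0.03,-0.014,0,0.032],[0.06,-0.023,0,0.064],[0.093,-0.028,0,0.095],[0.115,-0.03,0,0.12],[0.135,-0.03,0,0.145]])

```text
t: 9.02
tcp_pos: [0.6174, 0.056, 0.0307]
ee_rot: [0.631, 0.776, -0.001, -0.0]
wrist_force: [-2.2, -2.2, 0.2]
opening: -0.0001
grip_force: 1.4
```

```bash
python3 - <<'E'
from h import *
import cv2
im=robot.get_image("top")
s=robot.read_state();print(s["tcp_pos"],s["ee_rot"],s["wrist_force"])
cv2.imwrite("pics/t2.png",cv2.resize(im[185:335,175:375],None,fx=4,fy=4,interpolation=cv2.INTER_CUBIC)[:,:,::-1])
E
```

```text
[0.61975073 0.05629522 0.03109717] [6.29184928e-01 7.77254807e-01 6.55561688e-04 9.28298574e-04] [ 1.16148246  0.29998498 -0.50405024]
```

View pics/t2.png

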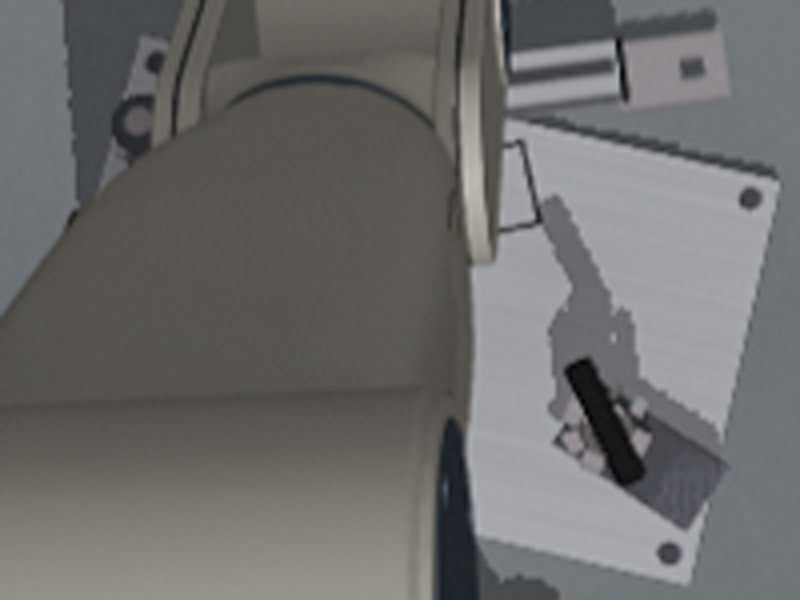

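The fence is nearly at its stop, with its lug at crop (690,65). Pressing on gently until it resists.

Request:
arm_command(rows=[[0.007,0.002,0,0],[0.014,0.004,0,0],[0.018,0.005,0,0],[0.018,0.005,0,0]])

```text
t: 9.4
tcp_pos: [0.6261, 0.0599, 0.0305]
ee_rot: [0.632, 0.775, 0.0, 0.0]
wrist_force: [-0.1, -0.6, -0.3]
opening: 0.0003
grip_force: 0.2
```

Request:
arm_command(rows=[[0.004,0.001,0,0],[0.008,0.002,0,0],[0.008,0.002,0,0],[0.008,0.002,0,0]])

```text
t: 9.73
tcp_pos: [0.6298, 0.0608, 0.0303]
ee_rot: [0.632, 0.775, -0.0, -0.0]
wrist_force: [-2.1, -1.9, 0.8]
opening: -0.0001
grip_force: 1.3
```

Request:
arm_command(rows=[[0.003,0.001,0,0],[0.006,0.0015,0,0],[0.006,0.0015,0,0],[0.006,0.0015,0,0]])

```text
t: 10.07
tcp_pos: [0.6299, 0.0609, 0.0301]
ee_rot: [0.632, 0.775, -0.002, -0.002]
wrist_force: [-11.6, -6.0, 10.4]
opening: 0.0001
grip_force: 6.3
```

Request:
arm_command(rows=[[0.003,0.001,0,0],[0.006,0.0015,0,0],[0.006,0.0015,0,0],[0.006,0.0015,0,0]])

```text
t: 10.4
tcp_pos: [0.6301, 0.0609, 0.03]
ee_rot: [0.632, 0.775, -0.005, -0.004]
wrist_force: [-19.7, -7.9, 17.9]
opening: -0.0001
grip_force: 11.3
```

It's against the stop: the force rose with no motion. Backing off and going to the blank.

Request:
arm_command(rows=[[-0.03,-0.008,0,0],[-0.06,-0.016,0.0,0],[-0.07,-0.02,0.06,0],[-0.07,-0.02,0.13,0],[-0.07,-0.02,0.2,0]])

```text
t: 10.82
tcp_pos: [0.6004, 0.0524, 0.1308]
ee_rot: [0.632, 0.775, -0.0, -0.001]
wrist_force: [0.6, -0.2, -0.0]
opening: 0.0001
grip_force: 0.0
```

Request:
arm_command(rows=[[-0.02,-0.06,0.07,-0.03],[-0.03,-0.14,0.11,-0.07],[-0.04,-0.22,0.13,-0.11],[-0.05,-0.29,0.13,-0.15],[-0.05,-0.35,0.13,-0.19]], hand=0.85)

```text
t: 11.23
tcp_pos: [0.5764, -0.1251, 0.1974]
ee_rot: [0.833, 0.553, 0.001, 0.002]
wrist_force: [0.2, -0.3, -0.3]
opening: 0.0605
grip_force: 0.0
```

Request:
arm_command(rows=[[-0.01,-0.08,0,-0.04],[-0.02,-0.16,0,-0.08],[-0.03,-0.24,0,-0.12],[-0.04,-0.32,0,-0.16],[-0.04,-0.38,0,-0.195]])

```text
t: 11.65
tcp_pos: [0.5556, -0.3158, 0.1957]
ee_rot: [0.961, 0.276, 0.001, 0.001]
wrist_force: [0.8, 0.1, -0.0]
opening: 0.0723
grip_force: 0.0
```

Request:
arm_command(rows=[[0,-0.03,0,-0.04],[0,-0.06,0,-0.08],[0,-0.06,0,-0.12],[0,-0.06,0,-0.12]])

```text
t: 11.98
tcp_pos: [0.5563, -0.3438, 0.1954]
ee_rot: [0.996, 0.091, 0.001, 0.0]
wrist_force: [-0.1, 0.5, 0.5]
opening: 0.0724
grip_force: 0.0
```

```bash
python3 - <<'E'
from h import *
import cv2
p=robot.camera_params("wrist");im=robot.get_image("wrist");cv2.imwrite("pics/w3.png",im[:,:,::-1])
s=robot.read_state();q=s["ee_rot"];print(s["tcp_pos"],"yang",2*np.arctan2(q[1],q[0])-np.pi/2)
hsv=cv2.cvtColor(im,cv2.COLOR_RGB2HSV);m=cv2.inRange(hsv,(10,60,110),(25,255,255))
c=max(cv2.findContours(m,cv2.RETR_EXTERNAL,cv2.CHAIN_APPROX_NONE)[0],key=cv2.contourArea)[:,0]
g=np.array([w("wrist",x,.03,p) for x in c],np.float32);print(cv2.minAreaRect(g),cv2.boundingRect(c),[d["point"] for d in robot.spot_in("blank","wrist")])
E
```

```text
[ 0.55629236 -0.34306281  0.19532275] yang -1.380145981079977
((0.5496048927307129, -0.3408682942390442), (0.14762753248214722, 0.043614909052848816), 11.450393676757812) (288, 137, 54, 166) [[218.9, 315.0], [399.8, 327.3], [282.1, 514.7]]
```

View pics/w3.png

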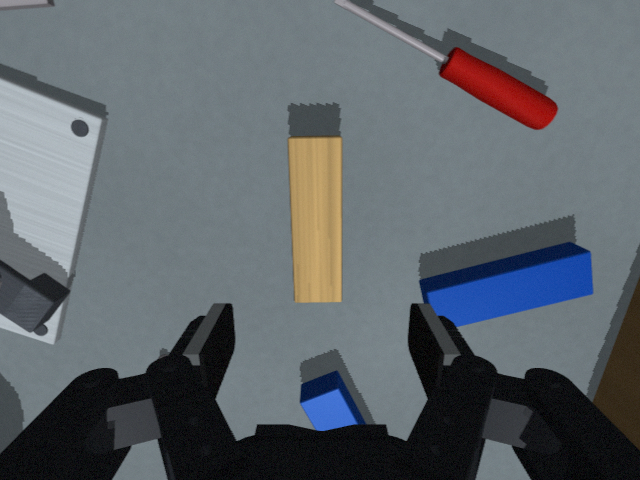

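The wrist view shows the plain wooden blank at (315,219), aligned between the fingers, with the blue look-alikes well to the side. Descending.

Request:
arm_command(rows=[[-0.013,0.004,-0.06,0],[-0.013,0.004,-0.13,0],[-0.013,0.004,-0.2,0],[-0.013,0.004,-0.26,0],[-0.013,0.004,-0.31,0]])

```text
t: 12.5
tcp_pos: [0.5491, -0.3394, 0.0383]
ee_rot: [0.995, 0.097, -0.0, -0.0]
wrist_force: [-0.7, 0.1, -0.4]
opening: 0.0723
grip_force: 0.0
```

Request:
arm_command(rows=[[0,0,-0.03,0],[0,0,-0.055,0],[0,0,-0.067,0],[0,0,-0.067,0]])

```text
t: 12.83
tcp_pos: [0.5495, -0.3403, 0.0062]
ee_rot: [0.995, 0.095, -0.0, -0.0]
wrist_force: [-0.4, -0.4, 0.3]
opening: 0.0727
grip_force: 0.0
```

Request:
arm_command(rows=[[0,0,0,0],[0,0,0,0],[0,0,0,0],[0,0,0,0],[0,0,0,0]], hand=0, force=35)

```text
t: 13.25
tcp_pos: [0.5506, -0.3414, 0.0085]
ee_rot: [0.996, 0.095, 0.001, 0.001]
wrist_force: [0.2, 0.3, 6.7]
opening: 0.0442
grip_force: 37.7
```

Request:
arm_command(rows=[[0,0,0.04,0],[0,0,0.1,0],[0,0,0.17,0],[0,0,0.24,0],[0,0,0.3,0]])

```text
t: 13.67
tcp_pos: [0.5496, -0.3408, 0.1594]
ee_rot: [0.996, 0.095, 0.001, 0.0]
wrist_force: [0.4, 0.4, -1.5]
opening: 0.0439
grip_force: 36.8
```

Request:
arm_command(rows=[[0.01,0.04,0.05,0.035],[0.02,0.1,0.06,0.07],[0.03,0.16,0.06,0.105],[0.03,0.22,0.06,0.14],[0.03,0.28,0.06,0.175]])

```text
t: 14.08
tcp_pos: [0.5645, -0.1995, 0.1875]
ee_rot: [0.932, 0.364, 0.0, 0.0]
wrist_force: [0.2, 0.0, -1.1]
opening: 0.0441
grip_force: 36.8
```

Request:
arm_command(rows=[[0.01,0.06,0,0.035],[0.02,0.12,0,0.07],[0.03,0.18,0,0.105],[0.03,0.24,0,0.14],[0.03,0.29,0,0.175]])

```text
t: 14.5
tcp_pos: [0.5794, -0.0538, 0.1872]
ee_rot: [0.798, 0.603, 0.0, 0.0]
wrist_force: [0.6, -0.4, -0.5]
opening: 0.0442
grip_force: 36.8
```

Request:
arm_command(rows=[[0.0,0.06,0,0.035],[0.0,0.12,0,0.07],[0,0.18,0,0.105],[0,0.23,0,0.14],[0,0.26,0,0.17]])

```text
t: 14.92
tcp_pos: [0.5791, 0.0768, 0.1872]
ee_rot: [0.61, 0.793, 0.0, -0.0]
wrist_force: [0.0, 0.8, 0.0]
opening: 0.0442
grip_force: 36.7
```

Request:
arm_command(rows=[[0,0,0,0],[0,0,0,0],[0,0,0,0]])

```text
t: 15.17
tcp_pos: [0.5794, 0.0738, 0.1869]
ee_rot: [0.613, 0.79, -0.0, 0.0]
wrist_force: [-1.2, 0.3, -0.2]
opening: 0.0443
grip_force: 36.8
```

```bash
python3 - <<'E'
from h import *
import cv2
p=robot.camera_params("wrist");im=robot.get_image("wrist");cv2.imwrite("pics/w4.png",im[:,:,::-1])
s=robot.read_state();q=s["ee_rot"];print(s["tcp_pos"],"yang",2*np.arctan2(q[1],q[0])-np.pi/2,s["opening"],s["wrist_force"])
t=np.array([.5803,.0745]);y=.253
print("shift scaled",(t-s["tcp_pos"][:2])/.5)
E
```

```text
[0.57943864 0.07345006 0.18693164] yang 0.25002393962589187 0.044518110226137865 [-0.25527337 -0.40426941  0.33641156]
shift scaled [0.00172272 0.00209987]
```

View pics/w4.png

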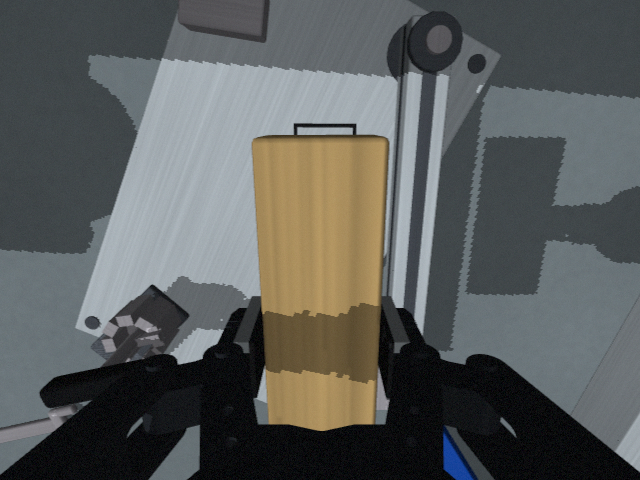

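The wrist view shows the blank held square, and the far end of the outline is visible at (295..355,125). Computing the fine offset from these.

```bash
python3 - <<'E'
from h import *
t=np.array([.5803,.0745]);a=-1.318
ex=np.array([np.cos(a),np.sin(a)]);ey=np.array([-ex[1],ex[0]])
for q in[(295,125),(355,125)]:
    g=w("wrist",q,.012)-t;print("outline far corner local",g@ex,g@ey)
tc=np.array(robot.read_state()["tcp_pos"])
for z in(.2084,):
  for q in[(254,138),(388,138)]:
    g=w("wrist",q,z)-tc[:2];print("blank corner rel tcp",g@ex,g@ey)
E
```

```text
outline far corner local -0.07659970123672337 -0.023465149114471413
outline far corner local -0.07645753677079496 0.025915403253859076
blank corner rel tcp -0.07424330488578398 -0.021747804037961213
blank corner rel tcp -0.07412378626929311 0.020340553393239105
```

Request:
arm_command(rows=[[0.003,0.002,-0.05,0],[0.003,0.002,-0.12,0],[0.003,0.002,-0.19,0],[0.003,0.002,-0.25,0],[0.003,0.002,-0.29,0]])

```text
t: 15.63
tcp_pos: [0.5795, 0.0738, 0.039]
ee_rot: [0.614, 0.79, -0.001, -0.001]
wrist_force: [0.3, -0.7, -1.5]
opening: 0.0444
grip_force: 36.8
```

Request:
arm_command(rows=[[0,0,-0.015,0],[0,0,-0.03,0],[0,0,-0.037,0],[0,0,-0.037,0],[0,0,-0.037,0]])

```text
t: 16.05
tcp_pos: [0.5819, 0.0752, 0.0244]
ee_rot: [0.613, 0.79, 0.001, 0.001]
wrist_force: [-0.3, 0.1, -0.7]
opening: 0.0445
grip_force: 36.8
```

Request:
arm_command(rows=[[-0.001,-0.001,-0.003,0],[-0.001,-0.001,-0.006,0],[-0.001,-0.001,-0.006,0]])

```text
t: 16.3
tcp_pos: [0.5808, 0.0748, 0.0208]
ee_rot: [0.613, 0.79, 0.0, 0.0]
wrist_force: [0.1, -0.2, -1.6]
opening: 0.044
grip_force: 36.8
```

Request:
arm_command(rows=[[0,0,-0.001,0],[0,0,-0.002,0],[0,0,-0.002,0]])

```text
t: 16.55
tcp_pos: [0.5808, 0.0748, 0.0205]
ee_rot: [0.613, 0.79, 0.0, 0.0]
wrist_force: [-2.9, -1.1, 9.9]
opening: 0.0442
grip_force: 38.0
```

Contact with the plate. Opening only a little because the fence is close, then rising.

Request:
arm_command(rows=[[0,0,0.001,0],[0,0,0.002,0],[0,0,0.002,0],[0,0,0.002,0]], hand=0.66)

```text
t: 16.88
tcp_pos: [0.5806, 0.0748, 0.0203]
ee_rot: [0.613, 0.79, 0.0, 0.0]
wrist_force: [-0.2, -0.3, -0.1]
opening: 0.0562
grip_force: 0.0
```

Request:
arm_command(rows=[[0,0,0.03,0],[0,0,0.09,0],[0,0,0.16,0],[0,0,0.23,0],[0,0,0.3,0]])

```text
t: 17.3
tcp_pos: [0.5801, 0.0748, 0.1715]
ee_rot: [0.613, 0.79, -0.0, -0.0]
wrist_force: [0.6, -0.6, -1.2]
opening: 0.0565
grip_force: 0.0
```

Request:
arm_command(rows=[[0.0,-0.06,0.06,0],[0,-0.14,0.1,0],[0,-0.22,0.12,0],[0,-0.3,0.12,0],[0,-0.37,0.12,0]])

```text
t: 17.72
tcp_pos: [0.5808, -0.1124, 0.2318]
ee_rot: [0.612, 0.791, 0.0, 0.001]
wrist_force: [1.4, 0.1, -0.6]
opening: 0.0563
grip_force: 0.0
```

Request:
arm_command(rows=[[0.0,-0.06,0,0],[0,-0.14,0,0],[0,-0.22,0,0],[0,-0.3,0,0],[0,-0.37,0,0]])

```text
t: 18.13
tcp_pos: [0.58, -0.2977, 0.2302]
ee_rot: [0.613, 0.79, -0.0, 0.0]
wrist_force: [0.0, 0.0, -0.2]
opening: 0.0563
grip_force: 0.0
```

Request:
arm_command(rows=[[0.0,-0.06,0,0],[0,-0.14,0,0],[0,-0.14,0,0],[0,-0.14,0,0]])

```text
t: 18.47
tcp_pos: [0.5799, -0.3672, 0.2297]
ee_rot: [0.614, 0.789, -0.0, -0.0]
wrist_force: [0.1, 0.4, -0.1]
opening: 0.0566
grip_force: 0.0
```

```bash
python3 - <<'E'
from h import *
import cv2
im=robot.get_image("top")
s=robot.read_state();print(s["tcp_pos"],s["wrist_force"],s["t"])
b=im[:,:,::-1]
cv2.imwrite("pics/t3.png",cv2.resize(b[175:335,175:375],None,fx=3.75,fy=3.75,interpolation=cv2.INTER_CUBIC))
hsv=cv2.cvtColor(im,cv2.COLOR_RGB2HSV);m=cv2.inRange(hsv,(8,60,60),(28,255,255));m[:,:200]=0;m[:,370:]=0;m[:180]=0;m[335:]=0
c=max(cv2.findContours(m,cv2.RETR_EXTERNAL,cv2.CHAIN_APPROX_NONE)[0],key=cv2.contourArea)[:,0]
g=np.array([w("top",x,.042) for x in c],np.float32);print(cv2.minAreaRect(g))
E
```

```text
[ 0.57993286 -0.3656513   0.22963374] [ 0.34386177  0.38899539 -0.30626893] 18.5167
((0.5763798356056213, 0.07346224784851074), (0.05024326965212822, 0.1496356725692749), 15.308509826660156)
```

View pics/t3.png

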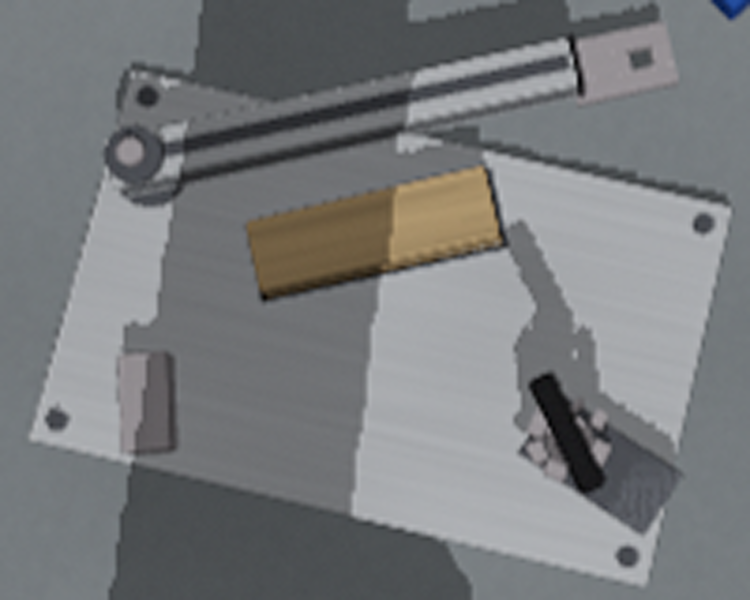

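The final top view shows the blank on the outline at (375,232), the fence open, the T-bar turned and the block untouched. Checking the blank and fence numerically.

```bash
python3 - <<'E'
from h import *
c=lambda q:((q[0]+.5)/3.75-.5+175,(q[1]+.5)/3.75-.5+175)
B=[w("top",c(q),.042) for q in[(246,222),(486,168),(500,237),(261,292)]]
print(fit([(-.075,.0225),(.075,.0225),(.075,-.0225),(-.075,-.0225)],B)[:3],"target -1.318 .5803 .0745")
a=w("top",c((131,151)),.055);b=w("top",c((572,53)),.052);d=b-a;print("fence",np.arctan2(d[1],d[0])+2.12)
T=[w("top",c(q),.133) for q in[(542,378),(593,487)]];d=T[1]-T[0];print("tbar len/ang",np.linalg.norm(d),np.arctan2(d[1],d[0]),np.mean(T,0))
E
```

```text
(np.float64(-1.3196693164700706), array([0.57823092, 0.0737682 ]), np.float64(0.0010181843507389154)) target -1.318 .5803 .0745
fence 0.7997826460525712
tbar len/ang 0.06608552038553674 -2.675959219830766 [ 0.45215634 -0.04946629]
```

```bash
python3 - <<'E'
from h import *
import cv2
t=np.array([.5803,.0745]);a=-1.318
ex=np.array([np.cos(a),np.sin(a)]);ey=np.array([-ex[1],ex[0]])
p=robot.camera_params("top");R=np.array(p["R"]);T=np.array(p["t"])
def px(l):
    X=R@np.r_[t+l[0]*ex+l[1]*ey,.012]+T;return X[0]/X[2]*p["fx"]+p["cx"],X[1]/X[2]*p["fy"]+p["cy"]
im=cv2.cvtColor(robot.get_image("top"),cv2.COLOR_RGB2HSV).astype(np.float32)
def prof(pts):
    m=np.array([[px(q) for q in r] for r in pts],np.float32)
    o=cv2.remap(im,m[...,0],m[...,1],cv2.INTER_LINEAR);return np.median(o[...,2],1).round(),np.median(o[...,1],1).round()
ys=np.arange(-.036,-.012,.0015);v,s=prof([[(x,y) for x in np.linspace(.02,.06,40)] for y in ys])
print(*[(round(y*1e3,1),int(A),int(B)) for y,A,B in zip(ys,v,s)])
xs=np.arange(.064,.09,.0015);v,s=prof([[(x,y) for y in np.linspace(-.015,.012,40)] for x in xs])
print(*[(round(y*1e3,1),int(A),int(B)) for y,A,B in zip(xs,v,s)])
E
```

```text
(np.float64(-36.0), 172, 8) (np.float64(-34.5), 172, 9) (np.float64(-33.0), 172, 9) (np.float64(-31.5), 173, 9) (np.float64(-30.0), 174, 9) (np.float64(-28.5), 167, 10) (np.float64(-27.0), 146, 12) (np.float64(-25.5), 104, 21) (np.float64(-24.0), 85, 46) (np.float64(-22.5), 98, 75) (np.float64(-21.0), 115, 94) (np.float64(-19.5), 128, 103) (np.float64(-18.0), 143, 101) (np.float64(-16.5), 157, 98) (np.float64(-15.0), 162, 97) (np.float64(-13.5), 159, 97)
(np.float64(64.0), 165, 95) (np.float64(65.5), 166, 95) (np.float64(67.0), 166, 95) (np.float64(68.5), 167, 95) (np.float64(70.0), 168, 96) (np.float64(71.5), 165, 97) (np.float64(73.0), 140, 98) (np.float64(74.5), 86, 65) (np.float64(76.0), 71, 30) (np.float64(77.5), 117, 17) (np.float64(79.0), 156, 11) (np.float64(80.5), 177, 9) (np.float64(82.0), 177, 9) (np.float64(83.5), 175, 9) (np.float64(85.0), 175, 9) (np.float64(86.5), 174, 9) (np.float64(88.0), 174, 9) (np.float64(89.5), 174, 9)
```

The outline's black line shows just outside the blank on both visible sides, so the blank lies inside it. Handing in.

```bash
python3 -c "
from bench import robot
print(robot.close_job())"
```

```text
the job is handed in; nothing more can be done
None
```

I handed the job in at about 18.6 s: the plunger is parked in its rest notch, the fence is at its end stop (measured 0.80 rad), and the blank lies flat inside its outline to within about 2 mm. The gripper is clear of everything, and I did not touch the offcut or the block.

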